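Count three tablets into the trough

ROBOT

A 7-joint arm with a two-finger parallel gripper is mounted at the origin on a cart in front of the work surface, level with it; the furniture and walls round the work are solid. World frame = base frame: x ahead of the robot, y to its left, z up, the work surface at z = 0. Lengths are in m, angles in rad, forces in N, time in s.
With the tool pointing down it reaches from about 0.4 to 0.85 m from the base axis. Payload 4.5 kg.
Tool frame: the origin (TCP) lies between the finger pads; the fingertips stand r.tip_extent ahead of it and the grasp point (between the pads) lies 3 mm ahead of it (r.tip_extent is the distance from the TCP to the fingertips, in m); z points along the fingers, y is the line along which they close (so a half turn about z gives the same grasp; the last joint's range is limited). The gripper opens to 85 mm and grips with 20 to 120 N. Pads are 22 mm wide; open, the fingers measure 114 mm over their backs; the gripper's body (76 mm by 85 mm) begins 54 mm behind the grasp point. The pads swing forward as they close: fully open they stand 13 mm farther back than shut.
Start: joints at [1.139, 0.689, -0.195, 1.565, 0.157, 0.902, -0.215], TCP at [0.281, -0.558, 0.253] pointing down, gripper open.
Joint ranges: [-3.01, 3.01], [-0.46, 2.08], [-1.47, 1.51], [0.13, 2.56], [-1, 4.14], [0.04, 2.09], [-2.66, 2.66]. Speed limits (rad/s): [2.57, 2.57, 3.14, 3.14, 3.14, 3.14, 3.14].

INTERFACE

Orientations are given as a unit quaternion [x, y, z, w].
In Python, from plant import r gives the robot as it stands.
- The arm moves only by the shell command python3 -m crank 'ROWS' [FORCE]. ROWS is JSON, a list of rows, each a list of 5 numbers: the closure in counts, from 0 (fully open) to 255 (shut), then the shift along the tool's x, y, z in mm, then the turn about the tool's z in degrees. In form: [[grip, dx, dy, dz, roll], ...]. A call has 1 to 12 rows; each row is the pose to reach, as a shift and turn from the pose commanded when the call began, along the tool's axes at that moment; what a row does not reach only later rows make up. A row lasts 1/10 s, in which the tool goes at most 50 mm and 8.59 degrees, less where a joint would pass 70% of its speed; a pose out of reach is approached as far as the arm can. A call with a gripper value outside its range is refused whole. The fingers move at their own pace and stop on an object; FORCE is the grip in N (left out, the last holds). Time passes only in rows, so rows that repeat a pose let the fingers close. It gives the time, the measured TCP pose, the force, the opening and the grip force at its end, in the units of the state.
- r.get_obs(): the state, without advancing time (a new reading comes with each control period).
- r.get_image(name): name is "scene" or "top" or "wrist"; returns a dict with "image" (420x560x3 uint8, red, green, blue), "intrinsics" (3x3 intrinsics, pixels), "k1" (the pictures are not rectified: a ray, as slopes to the right and down, at radius r is drawn at 1 + k1 r^2 times it, then the intrinsics apply), "position" and "rotation" of the camera in the world. Camera axes: x right, y down, z forward; pixel columns grow to the right and rows downward; lengths in m; the calibration is good to about 2 mm. A picture is of the moment at which its call begins. There is no depth.
- r.finish_job(): hands the job in; it is judged then, once.
The state is a dict: "time_s": time; "joint_positions": joint angles; "joint_velocities": joint speeds; "joint_efforts": joint torques, N m; "tcp_pos": TCP position; "tcp_rot": TCP orientation; "wrist_force": force on the tool from outside, world axes, zero at the start; "moment": the same for the moment, N m; "width": finger opening in m; "grip_force": force on a finger pad.
Only numpy, scipy, OpenCV 4.12 (cv2) and the standard library are available. Lean on these libraries where they do the work, as an engineer would, in place of code of your own. Each camera call takes 0.05 s, during which the arm holds its last target. There are 200 camera calls.

TASK

On the blue tablet-counting tray, count out a dose of exactly three whole tablets: push them with the fingertips across the platform into the trough, and leave the fourth whole tablet and the broken half lying on the platform. Then swing the clear cover over the trough and press it fully shut. Only push things, never pick a tablet up, and leave the bottle, the cup and the vials where they are.

Things in the scene. Friction and masses are not known exactly. Their poses are not given: they have to be found in the camera images.
- count_tray: blue tablet-counting tray, 184 mm (its x) by 224 mm (its y), 30 mm high; does not slide. Origin at the centre of its underside, z up; its y points from platform to trough; axes along the world's at yaw 0. Flat platform: top z = 22 mm, x -88..88, y -108..56 mm. Rims 4 mm thick round the tray, tops at z = 30 mm. Tablets start flat in three lanes along y: x about -50 (two), 0 (one) and 50 mm (two)
- platform_edge (a point): middle of the platform's edge over the trough, at tray (0, 56, 22) mm. The edge is straight along the tray's x and has no lip: a tablet pushed over it drops in. In the outer lanes one tablet lies at tray y about 30 and one at about -48 mm, in the middle lane at -45..30 mm; the half may lie in any of these five places
- trough_middle (a point): middle of the trough's floor, at tray (0, 82, 4) mm. The trough spans tray x -88..88, y 56..108 mm, 18 mm deep below the platform; its end at -x has only a sill, top at z = 13 mm, with a pouring spout outside
- tablet_1: whole round peach-coloured effervescent tablet, a disc 24 mm in diameter and 7 mm thick with a bevelled rim and a dark score line across its top, 10 to 15 g; any yaw; origin at the centre of its underside (z up). The four whole tablets are alike and may be chosen freely
- tablet_2: whole round peach-coloured effervescent tablet, a disc 24 mm in diameter and 7 mm thick with a bevelled rim and a dark score line across its top, 10 to 15 g; any yaw; origin at the centre of its underside (z up). The four whole tablets are alike and may be chosen freely
- tablet_3: whole round peach-coloured effervescent tablet, a disc 24 mm in diameter and 7 mm thick with a bevelled rim and a dark score line across its top, 10 to 15 g; any yaw; origin at the centre of its underside (z up). The four whole tablets are alike and may be chosen freely
- tablet_4: whole round peach-coloured effervescent tablet, a disc 24 mm in diameter and 7 mm thick with a bevelled rim and a dark score line across its top, 10 to 15 g; any yaw; origin at the centre of its underside (z up). The four whole tablets are alike and may be chosen freely
- half_tablet: broken half of such a tablet: a D-shaped piece 12 mm (its x, straight broken side at -x) by 24 mm (its y), 7 mm thick; origin under the middle of this footprint. It must stay on the platform
- cover (a joint): hinge of the clear trough cover, rad: 0 = shut over the trough; 1.57 = upright; starts at 1.8 to 2.1, leaning open outward past the tray's +y side; limit 2.15. A stiff hinge: the cover stays at whatever angle it is left and turns with under 2 N at its edge
- cover_hinge (a point): middle of the cover's hinge axis, which runs along the tray's x at tray y = 113.5 mm, z = 31.5 mm
- cover_edge (a point): middle of the cover's free edge, 62.5 mm from the hinge axis. Clear plate 172 mm long (tray x), 2.5 mm thick, 8 mm lip on the free edge, 5 mm thumb tab beyond it. Shut: top at z = 34 mm, edge at tray y = 51 mm, over the last 5 mm of the platform, where nothing may lie. Open: edge about 86 to 93 mm above the trolley
- amber_bottle: bystander: amber bottle with white screw cap, 45 mm in diameter, 73 mm high, behind the tray; origin at the centre of its underside
- dose_cup: bystander: yellow cup, 77 mm wide at the rim, 78 mm high, on the left; origin at the centre of its underside
- vial_blue: bystander: vial with blue cap, 22 mm in diameter, 47 mm high, right of the tray; origin at the centre of its underside
- vial_red: bystander: vial with red cap, 22 mm in diameter, 41 mm high, right of the tray; origin at the centre of its underside

How it is judged:
On the way, in this order (a step that is already met when the one before it is completed fails the run):
1. exactly three whole tablets lie in the trough, the fourth and the half on the platform, the cover still open (x of half_tablet in the frame of count_tray between -0.088 and 0.088 m and y of half_tablet in the frame of count_tray between -0.108 and 0.049 m and z of half_tablet in the frame of count_tray between 0.0195 and 0.034 m and (((x of tablet_2 in the frame of count_tray between -0.088 and 0.088 m and y of tablet_2 in the frame of count_tray between 0.057 and 0.108 m and z of tablet_2 in the frame of count_tray between 0 and 0.0215 m) and (x of tablet_3 in the frame of count_tray between -0.088 and 0.088 m and y of tablet_3 in the frame of count_tray between 0.057 and 0.108 m and z of tablet_3 in the frame of count_tray between 0 and 0.0215 m) and (x of tablet_4 in the frame of count_tray between -0.088 and 0.088 m and y of tablet_4 in the frame of count_tray between 0.057 and 0.108 m and z of tablet_4 in the frame of count_tray between 0 and 0.0215 m) and (x of tablet_1 in the frame of count_tray between -0.088 and 0.088 m and y of tablet_1 in the frame of count_tray between -0.108 and 0.049 m and z of tablet_1 in the frame of count_tray between 0.0195 and 0.034 m)) or ((x of tablet_1 in the frame of count_tray between -0.088 and 0.088 m and y of tablet_1 in the frame of count_tray between 0.057 and 0.108 m and z of tablet_1 in the frame of count_tray between 0 and 0.0215 m) and (x of tablet_3 in the frame of count_tray between -0.088 and 0.088 m and y of tablet_3 in the frame of count_tray between 0.057 and 0.108 m and z of tablet_3 in the frame of count_tray between 0 and 0.0215 m) and (x of tablet_4 in the frame of count_tray between -0.088 and 0.088 m and y of tablet_4 in the frame of count_tray between 0.057 and 0.108 m and z of tablet_4 in the frame of count_tray between 0 and 0.0215 m) and (x of tablet_2 in the frame of count_tray between -0.088 and 0.088 m and y of tablet_2 in the frame of count_tray between -0.108 and 0.049 m and z of tablet_2 in the frame of count_tray between 0.0195 and 0.034 m)) or ((x of tablet_1 in the frame of count_tray between -0.088 and 0.088 m and y of tablet_1 in the frame of count_tray between 0.057 and 0.108 m and z of tablet_1 in the frame of count_tray between 0 and 0.0215 m) and (x of tablet_2 in the frame of count_tray between -0.088 and 0.088 m and y of tablet_2 in the frame of count_tray between 0.057 and 0.108 m and z of tablet_2 in the frame of count_tray between 0 and 0.0215 m) and (x of tablet_4 in the frame of count_tray between -0.088 and 0.088 m and y of tablet_4 in the frame of count_tray between 0.057 and 0.108 m and z of tablet_4 in the frame of count_tray between 0 and 0.0215 m) and (x of tablet_3 in the frame of count_tray between -0.088 and 0.088 m and y of tablet_3 in the frame of count_tray between -0.108 and 0.049 m and z of tablet_3 in the frame of count_tray between 0.0195 and 0.034 m)) or ((x of tablet_1 in the frame of count_tray between -0.088 and 0.088 m and y of tablet_1 in the frame of count_tray between 0.057 and 0.108 m and z of tablet_1 in the frame of count_tray between 0 and 0.0215 m) and (x of tablet_2 in the frame of count_tray between -0.088 and 0.088 m and y of tablet_2 in the frame of count_tray between 0.057 and 0.108 m and z of tablet_2 in the frame of count_tray between 0 and 0.0215 m) and (x of tablet_3 in the frame of count_tray between -0.088 and 0.088 m and y of tablet_3 in the frame of count_tray between 0.057 and 0.108 m and z of tablet_3 in the frame of count_tray between 0 and 0.0215 m) and (x of tablet_4 in the frame of count_tray between -0.088 and 0.088 m and y of tablet_4 in the frame of count_tray between -0.108 and 0.049 m and z of tablet_4 in the frame of count_tray between 0.0195 and 0.034 m))) and value of joint cover above 1 rad), for 0.2 s.
2. the cover is shut over the three tablets (x of half_tablet in the frame of count_tray between -0.088 and 0.088 m and y of half_tablet in the frame of count_tray between -0.108 and 0.049 m and z of half_tablet in the frame of count_tray between 0.0195 and 0.034 m and (((x of tablet_2 in the frame of count_tray between -0.088 and 0.088 m and y of tablet_2 in the frame of count_tray between 0.057 and 0.108 m and z of tablet_2 in the frame of count_tray between 0 and 0.0215 m) and (x of tablet_3 in the frame of count_tray between -0.088 and 0.088 m and y of tablet_3 in the frame of count_tray between 0.057 and 0.108 m and z of tablet_3 in the frame of count_tray between 0 and 0.0215 m) and (x of tablet_4 in the frame of count_tray between -0.088 and 0.088 m and y of tablet_4 in the frame of count_tray between 0.057 and 0.108 m and z of tablet_4 in the frame of count_tray between 0 and 0.0215 m) and (x of tablet_1 in the frame of count_tray between -0.088 and 0.088 m and y of tablet_1 in the frame of count_tray between -0.108 and 0.049 m and z of tablet_1 in the frame of count_tray between 0.0195 and 0.034 m)) or ((x of tablet_1 in the frame of count_tray between -0.088 and 0.088 m and y of tablet_1 in the frame of count_tray between 0.057 and 0.108 m and z of tablet_1 in the frame of count_tray between 0 and 0.0215 m) and (x of tablet_3 in the frame of count_tray between -0.088 and 0.088 m and y of tablet_3 in the frame of count_tray between 0.057 and 0.108 m and z of tablet_3 in the frame of count_tray between 0 and 0.0215 m) and (x of tablet_4 in the frame of count_tray between -0.088 and 0.088 m and y of tablet_4 in the frame of count_tray between 0.057 and 0.108 m and z of tablet_4 in the frame of count_tray between 0 and 0.0215 m) and (x of tablet_2 in the frame of count_tray between -0.088 and 0.088 m and y of tablet_2 in the frame of count_tray between -0.108 and 0.049 m and z of tablet_2 in the frame of count_tray between 0.0195 and 0.034 m)) or ((x of tablet_1 in the frame of count_tray between -0.088 and 0.088 m and y of tablet_1 in the frame of count_tray between 0.057 and 0.108 m and z of tablet_1 in the frame of count_tray between 0 and 0.0215 m) and (x of tablet_2 in the frame of count_tray between -0.088 and 0.088 m and y of tablet_2 in the frame of count_tray between 0.057 and 0.108 m and z of tablet_2 in the frame of count_tray between 0 and 0.0215 m) and (x of tablet_4 in the frame of count_tray between -0.088 and 0.088 m and y of tablet_4 in the frame of count_tray between 0.057 and 0.108 m and z of tablet_4 in the frame of count_tray between 0 and 0.0215 m) and (x of tablet_3 in the frame of count_tray between -0.088 and 0.088 m and y of tablet_3 in the frame of count_tray between -0.108 and 0.049 m and z of tablet_3 in the frame of count_tray between 0.0195 and 0.034 m)) or ((x of tablet_1 in the frame of count_tray between -0.088 and 0.088 m and y of tablet_1 in the frame of count_tray between 0.057 and 0.108 m and z of tablet_1 in the frame of count_tray between 0 and 0.0215 m) and (x of tablet_2 in the frame of count_tray between -0.088 and 0.088 m and y of tablet_2 in the frame of count_tray between 0.057 and 0.108 m and z of tablet_2 in the frame of count_tray between 0 and 0.0215 m) and (x of tablet_3 in the frame of count_tray between -0.088 and 0.088 m and y of tablet_3 in the frame of count_tray between 0.057 and 0.108 m and z of tablet_3 in the frame of count_tray between 0 and 0.0215 m) and (x of tablet_4 in the frame of count_tray between -0.088 and 0.088 m and y of tablet_4 in the frame of count_tray between -0.108 and 0.049 m and z of tablet_4 in the frame of count_tray between 0.0195 and 0.034 m))) and value of joint cover below 0.08 rad), for 0.2 s.
At the end, for the whole second after the job is handed in: exactly three of the four whole tablets lie in the trough, the fourth and the half tablet lie on the platform (inside its rims, centre at least 7 mm back from the trough's edge), the cover is shut to within 0.08 rad, and all tablets are at rest (all of step 2 and linear speed of each of tablet_1, tablet_2, tablet_3, tablet_4, half_tablet below 0.02 m/s); the robot touches nothing.
It fails at once if a tablet was picked up (its underside more than 25 mm above the platform) instead of pushed (height (world z) of any of tablet_1, tablet_2, tablet_3, tablet_4, half_tablet above 0.047 m).
It fails at once if the broken half, or all four whole tablets, went into the trough ((x of half_tablet in the frame of count_tray between -0.088 and 0.088 m and y of half_tablet in the frame of count_tray between 0.057 and 0.108 m and z of half_tablet in the frame of count_tray between 0 and 0.0215 m) or ((x of tablet_1 in the frame of count_tray between -0.088 and 0.088 m and y of tablet_1 in the frame of count_tray between 0.057 and 0.108 m and z of tablet_1 in the frame of count_tray between 0 and 0.0215 m) and (x of tablet_2 in the frame of count_tray between -0.088 and 0.088 m and y of tablet_2 in the frame of count_tray between 0.057 and 0.108 m and z of tablet_2 in the frame of count_tray between 0 and 0.0215 m) and (x of tablet_3 in the frame of count_tray between -0.088 and 0.088 m and y of tablet_3 in the frame of count_tray between 0.057 and 0.108 m and z of tablet_3 in the frame of count_tray between 0 and 0.0215 m) and (x of tablet_4 in the frame of count_tray between -0.088 and 0.088 m and y of tablet_4 in the frame of count_tray between 0.057 and 0.108 m and z of tablet_4 in the frame of count_tray between 0 and 0.0215 m))).
It fails at once if the bottle, the cup or a vial was moved more than 15 mm or tipped over (distance of any of amber_bottle, dose_cup, vial_blue, vial_red from where it was at the start of the episode above 0.015 m or angle between any of amber_bottle, dose_cup, vial_blue, vial_red's own z axis and vertical above 0.3 rad).
It also fails if it takes over 51 s, if anything falls off the work surface, if the arm or the gripper's body presses on something with over 40 N, if the wrist force passes 120 N, or if a joint passes its speed limit or range.

## Working session

There is one attempt and no reset: what is moved stays moved. The work goes in short steps, Python scripts to look and compute and a shell command to move; the robot and the scene stay as the last step left them, time stands still between calls to the robot, and variables do not carry over. Pictures are saved under pics/ and viewed, at most 10 in all, crops included, and the job is handed in when it is done.

```bash
mkdir -p pics; cat > h.py <<'E'
import numpy as np, cv2
from plant import r
from scipy.spatial.transform import Rotation as R
def pic(n,f):
    d=r.get_image(n); cv2.imwrite(f,d["image"][:,:,::-1]); np.save(f[:-4]+'.npy',d,allow_pickle=True); return d
def load(f): return np.load(f,allow_pickle=True).item()
def rot(d):
    q=np.array(d["rotation"]); return q if q.shape==(3,3) else R.from_quat(q).as_matrix()
def px(d,u,v,z):
    K=np.array(d["intrinsics"]); a=np.array([(u-K[0,2])/K[0,0],(v-K[1,2])/K[1,1]]); s=a.copy()
    for _ in range(20): s=a/(1+d["k1"]*(s@s))
    w=rot(d)@np.array([s[0],s[1],1]); p=np.array(d["position"]); return p+w*(z-p[2])/w[2]
def proj(d,P):
    K=np.array(d["intrinsics"]); c=rot(d).T@(np.array(P)-d["position"]); s=c[:2]/c[2]; s=s*(1+d["k1"]*(s@s))
    return K[0,0]*s[0]+K[0,2],K[1,1]*s[1]+K[1,2]
E
python3 - <<'E'
from h import *
d=pic("top","pics/top.png");e=pic("scene","pics/scene.png")
for x in(d,e):print(x["position"],rot(x).round(2).tolist(),x["intrinsics"],x["k1"])
o=r.get_obs();print(o["time_s"],o["tcp_pos"],R.from_quat(o["tcp_rot"]).as_matrix().round(3),r.tip_extent,o["width"])
E
```

```text
[ 0.37936084 -0.06627022  1.30305883] [[0.01, -0.99, 0.15], [-1.0, -0.01, 0.02], [-0.02, -0.15, -0.99]] [[492.4034847    0.         288.61646627]
 [  0.         492.4034847  203.02740153]
 [  0.           0.           1.        ]] -0.16075410007104143
[0.17251923 0.60046357 0.91201884] [[-0.86, -0.39, 0.34], [-0.51, 0.63, -0.58], [0.01, -0.67, -0.74]] [[497.13552365   0.         275.49369484]
 [  0.         497.13552365 208.01865099]
 [  0.           0.           1.        ]] 0.043864176512645715
0.1 [ 0.28041356 -0.55793063  0.25254819] [[ 0.893  0.449 -0.001]
 [ 0.449 -0.893  0.001]
 [-0.    -0.002 -1.   ]] 0.022 0.08576370057544909
```

View pics/top.png

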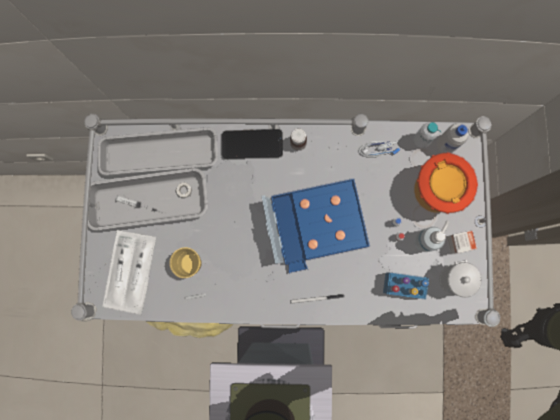

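View pics/scene.png

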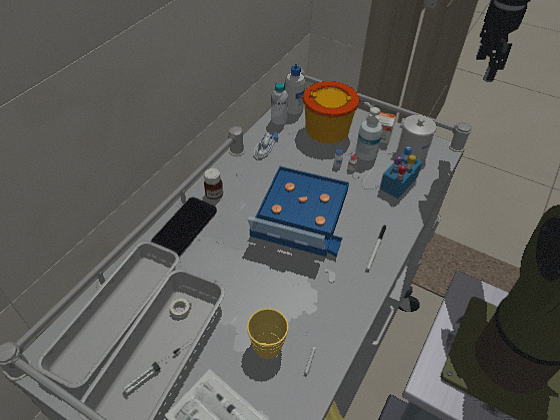

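The top view shows the tray around pixel (325,222). There are four whole tablets near (305,203), (336,200), (313,244) and (340,236). The half is near (327,218) in the middle lane, and the open cover is at about column 272, to the left. The scene view shows the same layout. I'll enlarge a crop next.

```bash
python3 - <<'E'
from h import *
d=load("pics/top.npy");im=d["image"][170:280,255:380,::-1]
cv2.imwrite("pics/crop.png",cv2.resize(im,None,fx=5,fy=5,interpolation=cv2.INTER_CUBIC))
hsv=cv2.cvtColor(d["image"],cv2.COLOR_RGB2HSV)
m=((hsv[...,0]<20)&(hsv[...,1]>80)&(hsv[...,2]>130)).astype(np.uint8); m[:175]=0;m[270:]=0;m[:,:280]=0;m[:,370:]=0
n,_,st,c=cv2.connectedComponentsWithStats(m)
for s,q in zip(st[1:],c[1:]): print(s[4],q.round(1),px(d,*q,0.029).round(4))
E
```

```text
60 [335. 200.] [ 0.5782 -0.1633  0.029 ]
59 [304.2 203.5] [ 0.5684 -0.0826  0.029 ]
29 [327.2 218.4] [ 0.5296 -0.1428  0.029 ]
63 [339.7 234.9] [ 0.4869 -0.1754  0.029 ]
59 [312.4 243.9] [ 0.4629 -0.1047  0.029 ]
```

View pics/crop.png

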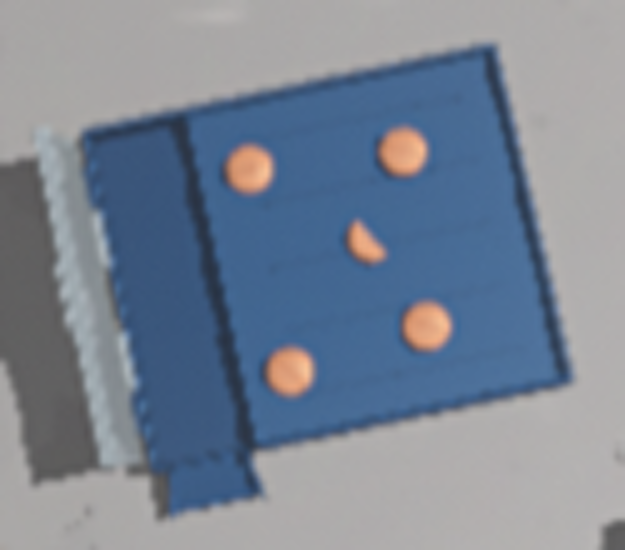

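```bash
cat >> h.py <<'E'
from scipy.optimize import least_squares
_d=load("pics/top.npy")
_C=[((492,45),(92,-112)),((570,382),(-92,-112)),((84,130),(92,112))]
_W=[px(_d,255+(u+.5)/5-.5,170+(v+.5)/5-.5,.03)[:2] for (u,v),_ in _C]
def _f(p):
    c,s=np.cos(p[2]),np.sin(p[2]); return np.concatenate([np.array([p[0]+c*a/1e3-s*b/1e3,p[1]+s*a/1e3+c*b/1e3])-w for w,(_,(a,b)) in zip(_W,_C)])
_s=least_squares(_f,[.52,-.15,.15]); T=_s.x; RES=_s.fun
def tray(P):
    c,s=np.cos(T[2]),np.sin(T[2]); d=np.array(P[:2])-T[:2]; return np.array([c*d[0]+s*d[1],-s*d[0]+c*d[1]])*1e3
def st():
    o=r.get_obs(); x=R.from_quat(o["tcp_rot"]).as_matrix()[:,0]
    print("t",o["time_s"],"tray",tray(o["tcp_pos"]).round(1),"tcpz",(o["tcp_pos"][2]*1e3).round(1),"yawerr deg",np.degrees(np.arctan2(x[1],x[0])-T[2]-np.pi/2).round(2),"F",np.round(o["wrist_force"],1),"w",o["width"],"tip",r.tip_extent)
E
python3 - <<'E'
from h import *
print(T,np.degrees(T[2]),RES.round(4))
for q in [(335,200),(304.2,203.5),(327.2,218.4),(339.7,234.9),(312.4,243.9)]: print(tray(px(_d:=load("pics/top.npy"),*q,.029)).round(1))
d=load("pics/top.npy")
for n,q,z in [("bottle",(299,138),.07),("cup",(185,262),.07),("vb",(396,222),.045),("vr",(401,236),.04),("pump",(432,238),.15),("jar",(463,278),.12),("coveredge",(268,230),.088)]:
    p=px(d,*q,z);print(n,p.round(3),tray(p).round(0))
o=r.get_obs();M=R.from_quat(o["tcp_rot"]).as_matrix()
c,s=np.cos(T[2]),np.sin(T[2])
for t in [(50,2),(-50,2)]:
    w=np.array([T[0]+(c*t[0]-s*t[1])/1e3,T[1]+(s*t[0]+c*t[1])/1e3,o["tcp_pos"][2]]); print(w,(M.T@(w-o["tcp_pos"])*1e3).round(0))
st()
E
```

```text
[ 0.52285458 -0.12258982  0.21727337] 12.448846861613752 [ 0.0011 -0.0014 -0.0015 -0.0016  0.0004  0.003 ]
[ 45.4 -51.5]
[53.  29.3]
[  2.3 -21.2]
[-46.5 -43.7]
[-54.7  30.5]
bottle [ 0.734 -0.067  0.07 ] [218.   9.]
cup [0.41  0.217 0.07 ] [-37. 356.]
vb [ 0.52  -0.32   0.045] [ -45. -192.]
vr [ 0.484 -0.333  0.04 ] [ -83. -197.]
pump [ 0.471 -0.384  0.15 ] [-107. -244.]
jar [ 0.376 -0.468  0.12 ] [-218. -306.]
coveredge [0.492 0.007 0.088] [ -2. 133.]
[ 0.57124789 -0.10985845  0.25254819] [ 461. -270.    0.]
[ 0.473599   -0.13141524  0.25254819] [ 364. -294.    0.]
t 0.1 tray [-330.6 -372.8] tcpz 252.5 yawerr deg -75.76 F [-0.3 -0.2 -0.1] w 0.08576370057544909 tip 0.022
```

```bash
python3 -m crank '[[215,461,-270,0,-76],[215,461,-270,0,-76],[215,461,-270,0,-76],[215,461,-270,0,-76],[215,461,-270,0,-76],[215,461,-270,0,-76],[215,461,-270,0,-76],[215,461,-270,0,-76],[215,461,-270,0,-76],[215,461,-270,0,-76],[215,461,-270,0,-76],[215,461,-270,0,-76]]'; python3 -m crank '[[215,0,0,0,0],[215,0,0,0,0]]'; python3 -c "from h import *; st()"
```

```text
time_s: 1.3
tcp_pos: [0.5741, -0.1028, 0.2535]
tcp_rot: [0.621, 0.784, 0.003, -0.0]
wrist_force: [-0.9, 0.0, -0.3]
width: 0.0138
grip_force: 0.0
time_s: 1.5
tcp_pos: [0.5704, -0.1119, 0.2528]
tcp_rot: [0.625, 0.78, -0.001, -0.0]
wrist_force: [-1.2, -0.8, -0.2]
width: 0.0135
grip_force: 0.0
t 1.5 tray [48.8  0.2] tcpz 252.8 yawerr deg 0.13 F [-1.2 -0.8 -0.2] w 0.013509250647088352 tip 0.022
```

```bash
python3 -m crank '[[215,-2,4,50,0],[215,-2,4,100,0],[215,-2,4,145,0],[215,-2,4,180,0],[215,-2,4,195,0],[215,-2,4,195,0],[215,-2,4,195,0]]'; python3 - <<'E'
from h import *
st(); pic("top","pics/t2.png"); d=load("pics/t2.npy")
e=pic("wrist","pics/w1.png")
a=cv2.resize(d["image"][170:280,255:380,::-1],None,fx=3.2,fy=3.2,interpolation=cv2.INTER_CUBIC);b=e["image"][:,:,::-1][:352,::1]
b=cv2.resize(e["image"][:,:,::-1],(395,352)); a=cv2.resize(a,(400,352)); cv2.imwrite("pics/v2.png",np.hstack([a,b]))
E
```

```text
time_s: 2.2
tcp_pos: [0.5765, -0.1119, 0.0596]
tcp_rot: [0.625, 0.781, 0.0, 0.001]
wrist_force: [0.6, 0.7, 0.5]
width: 0.0131
grip_force: 0.0
t 2.2 tray [54.7 -1.1] tcpz 59.6 yawerr deg 0.18 F [0.6 0.7 0.5] w 0.013128977508380312 tip 0.022
```

View pics/v2.png

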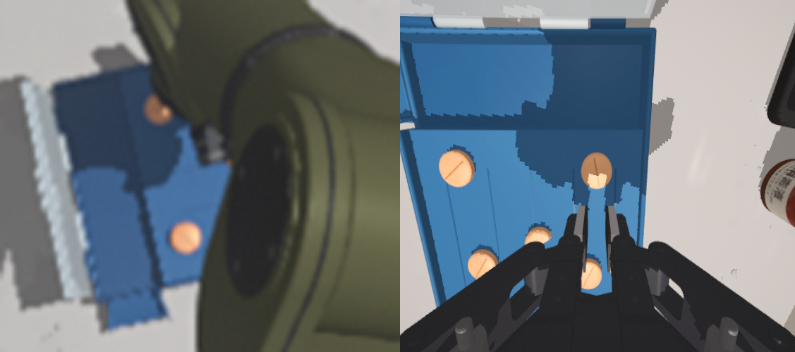

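The wrist view shows the target tablet at about (597,170), centred just ahead of the fingers. The far-left tablet is at (457,168), the half at (538,237), and the platform edge is on row 130. I'll check these against the wrist calibration.

```bash
python3 - <<'E'
from h import *
d=load("pics/w1.npy")
f=lambda u,v,z:tray(px(d,(u-400)*560/395,v*420/352,z)).round(1)
for n,u,v,z in [("tabR",597,170,.029),("tabL",456,167,.029),("half",538,236,.029),("rearL",483,265,.029),("edge",597,130,.022),("edgeL",470,129,.022),("rimcorner TL(92,112)",655,29,.030)]: print(n,f(u,v,z))
E
```

```text
tabR [56.9 29.8]
tabL [-49.4  31.5]
half [  8.1 -18.2]
rearL [-40.5 -41.7]
edge [56.8 54.5]
edgeL [-39.   54.7]
rimcorner TL(92,112) [ 93.8 109.6]
```

```bash
python3 -m crank '[[215,0,0,6,0],[215,0,0,12,0],[215,0,0,12,0],[215,0,0,12,0]]'; python3 -c "from h import *; st()"
```

```text
time_s: 2.7
tcp_pos: [0.5756, -0.1112, 0.0462]
tcp_rot: [0.625, 0.781, -0.0, -0.0]
wrist_force: [0.1, 1.0, -0.1]
width: 0.0134
grip_force: 0.0
t 2.7 tray [53.9 -0.2] tcpz 46.2 yawerr deg 0.25 F [ 0.1  1.  -0.1] w 0.013416457332623569 tip 0.022
```

```bash
python3 -m crank '[[215,6,0,0,0],[215,12,0,0,0],[215,18,0,0,0],[215,24,0,0,0],[215,30,0,0,0],[215,36,0,0,0],[215,42,0,0,0],[215,48,0,0,0],[215,52,0,0,0],[215,52,0,0,0],[215,52,0,0,0]]'; python3 -m crank '[[215,-10,0,0,0],[215,-10,0,-30,0],[215,-10,0,-30,0]]'; python3 - <<'E'
from h import *
st();pic("wrist","pics/w2.png")
E
```

```text
time_s: 3.8
tcp_pos: [0.5643, -0.0607, 0.0463]
tcp_rot: [0.625, 0.781, -0.0, 0.0]
wrist_force: [0.1, -0.3, 0.0]
width: 0.0136
grip_force: 0.0
time_s: 4.1
tcp_pos: [0.5685, -0.0721, 0.0787]
tcp_rot: [0.626, 0.78, 0.001, 0.002]
wrist_force: [-0.1, 0.0, 0.1]
width: 0.0133
grip_force: 0.0
t 4.1 tray [55.5 39.5] tcpz 78.7 yawerr deg 0.1 F [-0.1  0.   0.1] w 0.013267025744997996 tip 0.022
```

View pics/w2.png

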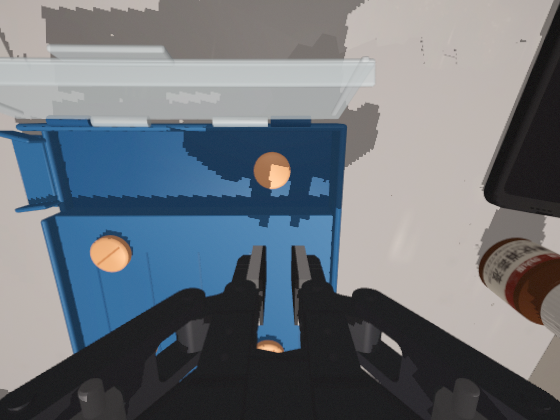

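The first tablet is in the trough at pixel (271,170). The left front tablet is at (111,254). Next I'll move to the left lane.

```bash
python3 -m crank '[[215,-20,-50,0,0],[215,-40,-90,0,0],[215,-40,-107,0,0],[215,-40,-107,0,0],[215,-40,-107,20,0],[215,-40,-107,20,0]]'; python3 - <<'E'
from h import *
st();d=pic("wrist","pics/w3.png")
hsv=cv2.cvtColor(d["image"],cv2.COLOR_RGB2HSV)
m=((hsv[...,0]<20)&(hsv[...,1]>80)&(hsv[...,2]>90)).astype(np.uint8)
n,_,s,c=cv2.connectedComponentsWithStats(m)
for a,q in zip(s[1:],c[1:]):
    if a[4]>300: print(a,q.round(0),tray(px(d,*q,.027)).round(1))
E
```

```text
time_s: 4.75
tcp_pos: [0.4714, -0.1321, 0.0548]
tcp_rot: [0.624, 0.781, -0.0, -0.001]
wrist_force: [0.0, -0.2, 0.1]
width: 0.0136
grip_force: 0.0
t 4.75 tray [-52.3   1.8] tcpz 54.8 yawerr deg 0.31 F [ 0.  -0.2  0.1] w 0.01362720046966036 tip 0.022
[ 447   85   50   48 1845] [472. 109.] [40.4 80.8]
[ 256  187   45   45 1291] [278. 206.] [-51.7  32. ]
[363 281  35  18 332] [382. 288.] [  8.7 -17. ]
[272 307  29  38 627] [286. 328.] [-46.4 -44.9]
[432 320  32  22 318] [450. 329.] [ 51.7 -44.1]
```

View pics/w3.png

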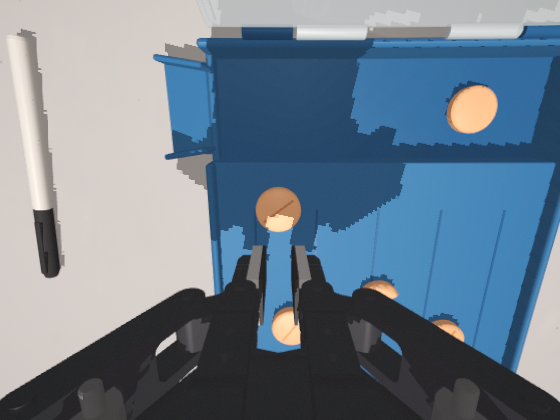

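The tablet at (278,206) is centred ahead of the fingers, so I'll lower and push.

```bash
python3 -m crank '[[215,0,0,8,0],[215,0,0,8,0],[215,6,0,8,0],[215,12,0,8,0],[215,18,0,8,0],[215,24,0,8,0],[215,30,0,8,0],[215,36,0,8,0],[215,42,0,8,0],[215,48,0,8,0],[215,50,0,8,0],[215,50,0,8,0]]'; python3 -m crank '[[215,-10,0,0,0],[215,-10,0,-30,0],[215,-10,0,-30,0],[215,-10,0,-30,0]]'; python3 - <<'E'
from h import *
st();d=pic("wrist","pics/w4.png")
hsv=cv2.cvtColor(d["image"],cv2.COLOR_RGB2HSV)
m=((hsv[...,0]<20)&(hsv[...,1]>80)&(hsv[...,2]>90)).astype(np.uint8)
n,_,s,c=cv2.connectedComponentsWithStats(m)
for a,q in zip(s[1:],c[1:]):
    if a[4]>200: print(a,q.round(0),tray(px(d,*q,.027)).round(1),tray(px(d,*q,.010)).round(1))
E
```

```text
time_s: 6.0
tcp_pos: [0.4598, -0.0835, 0.0483]
tcp_rot: [0.624, 0.781, -0.0, -0.0]
wrist_force: [0.5, 1.4, -0.7]
width: 0.0139
grip_force: 0.0
time_s: 6.4
tcp_pos: [0.4625, -0.095, 0.0786]
tcp_rot: [0.625, 0.78, 0.0, 0.001]
wrist_force: [-0.5, 0.4, 0.3]
width: 0.0133
grip_force: 0.0
t 6.4 tray [-52.9  40. ] tcpz 78.6 yawerr deg 0.13 F [-0.5  0.4  0.3] w 0.013269719683040276 tip 0.022
[ 417  153   40   37 1153] [437. 171.] [41.7 84.7] [51.  81.8]
[260 187  36  30 897] [278. 202.] [-52.2  65.6] [-52.2  60.8]
[274 332  27  21 455] [287. 342.] [-45.4 -38.3] [-44.7 -53.4]
```

View pics/w4.png

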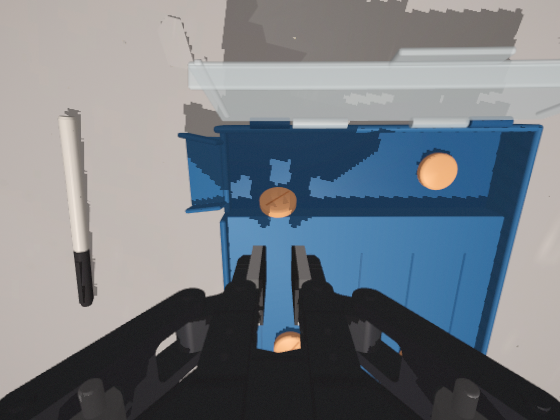

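The second tablet has landed at pixel (278,202). It looks tilted, leaning on the platform edge, so I'll nudge it further in.

```bash
python3 -m crank '[[215,-2,0,20,0],[215,-2,0,31,0],[215,-2,0,31,0],[215,6,0,31,0],[215,14,0,31,0],[215,22,0,31,0],[215,26,0,31,0],[215,26,0,31,0]]'; python3 -m crank '[[215,-26,0,0,0],[215,-26,0,-30,0],[215,-26,0,-30,0],[215,-26,0,-30,0]]'; python3 - <<'E'
from h import *
st();d=pic("wrist","pics/w5.png")
hsv=cv2.cvtColor(d["image"],cv2.COLOR_RGB2HSV)
m=((hsv[...,0]<20)&(hsv[...,1]>80)&(hsv[...,2]>90)).astype(np.uint8)
n,_,s,c=cv2.connectedComponentsWithStats(m)
for a,q in zip(s[1:],c[1:]):
    if a[4]>200: print(a,q.round(0),tray(px(d,*q,.027)).round(1),tray(px(d,*q,.010)).round(1))
E
```

```text
time_s: 7.25
tcp_pos: [0.4562, -0.0672, 0.0476]
tcp_rot: [0.624, 0.782, 0.0, -0.0]
wrist_force: [-0.9, -0.3, 1.0]
width: 0.0138
grip_force: 0.8
time_s: 7.65
tcp_pos: [0.4625, -0.0941, 0.0777]
tcp_rot: [0.625, 0.781, 0.001, 0.001]
wrist_force: [-0.6, 0.2, 0.6]
width: 0.0136
grip_force: 0.0
t 7.65 tray [-52.8  40.9] tcpz 77.7 yawerr deg 0.19 F [-0.6  0.2  0.6] w 0.013581147712652848 tip 0.022
[ 417  155   41   37 1156] [437. 173.] [41.7 84.8] [51.  81.8]
[262 189  36  30 906] [280. 204.] [-51.   65.7] [-50.9  60.8]
[274 334  27  19 403] [287. 343.] [-45.3 -37.3] [-44.6 -52.5]
```

```bash
python3 -m crank '[[215,-40,33,0,0],[215,-80,66,0,0],[215,-123,99,0,0],[215,-123,99,0,0],[215,-123,99,18,0],[215,-123,99,18,0],[215,-123,99,18,0]]'; python3 - <<'E'
from h import *
st();d=pic("wrist","pics/w6.png");t=pic("top","pics/t6.png")
a=cv2.resize(t["image"][170:280,255:380,::-1],(400,352),interpolation=cv2.INTER_CUBIC);b=cv2.resize(d["image"][:,:,::-1],(395,352)); cv2.imwrite("pics/v6.png",np.hstack([a,b]))
hsv=cv2.cvtColor(d["image"],cv2.COLOR_RGB2HSV)
m=((hsv[...,0]<20)&(hsv[...,1]>80)&(hsv[...,2]>90)).astype(np.uint8)
n,_,s,c=cv2.connectedComponentsWithStats(m)
for a,q in zip(s[1:],c[1:]):
    if a[4]>200: print(a,q.round(0),tray(px(d,*q,.027)).round(1),tray(px(d,*q,.010)).round(1))
E
```

```text
time_s: 8.4
tcp_pos: [0.5845, -0.1909, 0.0583]
tcp_rot: [0.624, 0.781, -0.001, -0.001]
wrist_force: [0.0, -0.3, -0.3]
width: 0.0131
grip_force: 0.0
t 8.4 tray [ 45.5 -80. ] tcpz 58.3 yawerr deg 0.33 F [ 0.  -0.3 -0.3] w 0.01307439471237389 tip 0.022
[181 136  44  35 892] [199. 150.] [  5.7 -21.5] [  1.1 -23.3]
[  88  171   49   44 1658] [112. 192.] [-42.3 -43.8] [-52.3 -48.1]
[ 262  187   44   43 1314] [284. 206.] [ 49.4 -51.2] [ 49.7 -56.3]
```

View pics/v6.png

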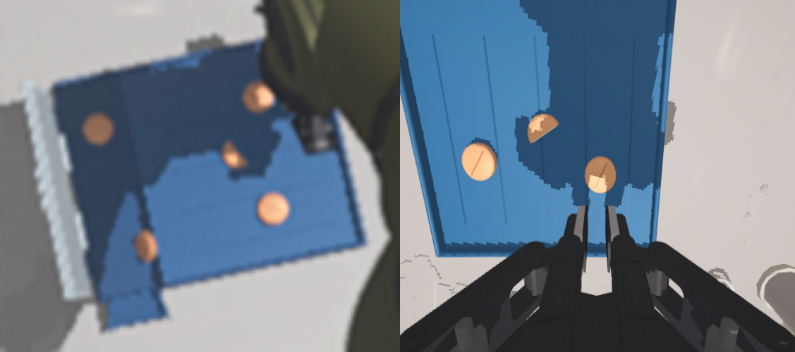

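The top view shows the second tablet at (146,246) leaning steeply in the trough, so I'll press it flat later. The target tablet at (600,175) is about 3 mm to the right of the finger centre. I'll push it along its lane, then slant toward the middle.

```bash
python3 -m crank '[[215,0,3,11,0],[215,0,3,11,0],[215,8,3,11,0],[215,16,3,11,0],[215,24,3,11,0],[215,32,3,11,0],[215,40,3,11,0],[215,48,3,11,0],[215,56,3,11,0],[215,64,3,11,0],[215,64,3,11,0]]'; python3 -c "from h import *; st()"
```

```text
time_s: 9.6
tcp_pos: [0.5744, -0.1269, 0.0484]
tcp_rot: [0.624, 0.782, 0.0, -0.0]
wrist_force: [0.7, -0.7, 0.5]
width: 0.0133
grip_force: 0.0
t 9.6 tray [ 49.4 -15.3] tcpz 48.4 yawerr deg 0.37 F [ 0.7 -0.7  0.5] w 0.013254741271484675 tip 0.022
```

```bash
python3 -m crank '[[215,8,-3,2,0],[215,16,-6,2,0],[215,24,-9,2,0],[215,32,-12,2,0],[215,40,-15,2,0],[215,48,-18,2,0],[215,56,-21,2,0],[215,64,-23,2,0],[215,71,-23,2,0],[215,76,-23,2,0],[215,76,-23,2,0]]'; python3 -m crank '[[215,-20,0,0,0],[215,-20,0,-25,0],[215,-20,0,-40,0],[215,-20,0,-40,0]]'; python3 - <<'E'
from h import *
st();d=pic("wrist","pics/w7.png")
E
```

```text
time_s: 10.7
tcp_pos: [0.5349, -0.0583, 0.046]
tcp_rot: [0.624, 0.782, 0.0, -0.001]
wrist_force: [0.0, 1.0, -0.4]
width: 0.0131
grip_force: 0.0
time_s: 11.1
tcp_pos: [0.541, -0.0798, 0.0877]
tcp_rot: [0.625, 0.781, 0.001, 0.001]
wrist_force: [0.1, -0.4, -0.0]
width: 0.0133
grip_force: 0.0
t 11.1 tray [26.9 37.8] tcpz 87.7 yawerr deg 0.17 F [ 0.1 -0.4 -0. ] w 0.013316610163493364 tip 0.022
```

View pics/w7.png

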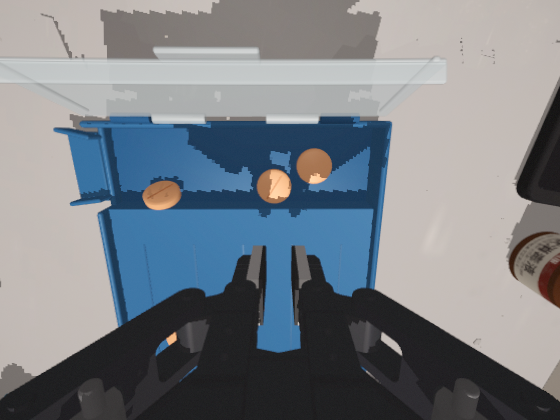

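The first and third tablets lie flat at (314,166) and (274,186). The second is still tilted at (162,195), so I'll press it down from above.

```bash
python3 -m crank '[[215,17,-40,0,0],[215,33,-78,0,0],[215,33,-78,0,0],[215,33,-78,25,0],[215,33,-78,25,0]]'; python3 -c "from h import *; st()";python3 -m crank '[[215,0,0,8,0],[215,0,0,14,0],[215,0,0,20,0],[215,0,0,25,0],[215,0,0,25,0]]';python3 -c "from h import *; st()"
```

```text
time_s: 11.65
tcp_pos: [0.4554, -0.0639, 0.0592]
tcp_rot: [0.624, 0.781, -0.001, -0.001]
wrist_force: [-0.1, -0.9, 0.7]
width: 0.0135
grip_force: 0.0
t 11.65 tray [-53.2  71.8] tcpz 59.2 yawerr deg 0.32 F [-0.1 -0.9  0.7] w 0.013469728118171388 tip 0.022
time_s: 12.15
tcp_pos: [0.4566, -0.0611, 0.0363]
tcp_rot: [0.623, 0.782, 0.002, -0.001]
wrist_force: [-2.0, 6.5, 5.1]
width: 0.0131
grip_force: 4.2
t 12.15 tray [-51.5  74.4] tcpz 36.3 yawerr deg 0.44 F [-2.   6.5  5.1] w 0.013120996718163552 tip 0.022
```

```bash
python3 -m crank '[[215,0,0,-30,0],[215,-20,0,-52,0],[215,-40,0,-52,0],[215,-40,0,-52,0]]';  python3 - <<'E'
from h import *
st();d=pic("wrist","pics/w8.png")
e=cv2.resize(d["image"][100:320,60:480,::-1],(798,418),interpolation=cv2.INTER_CUBIC);cv2.imwrite("pics/v8.png",e)
E
```

```text
time_s: 12.55
tcp_pos: [0.4659, -0.107, 0.0888]
tcp_rot: [0.627, 0.779, -0.0, 0.002]
wrist_force: [-0.0, -0.2, 0.1]
width: 0.0137
grip_force: 0.0
t 12.55 tray [-52.2  27.5] tcpz 88.8 yawerr deg -0.11 F [-0.  -0.2  0.1] w 0.013711449926465129 tip 0.022
```

View pics/v8.png

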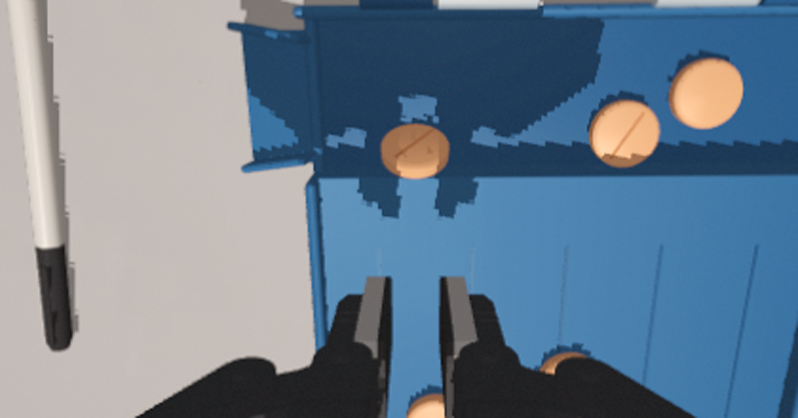

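The second tablet at (415,152) still leans on the platform corner. The finger gap straddled its protruding edge, so I'll close the fingers and push right along the platform surface.

```bash
python3 -m crank '[[255,0,0,20,0],[255,0,0,38,0],[255,0,0,42,0],[255,0,0,42,0],[255,0,0,42,0]]'; python3 -c "from h import *; st()"; python3 -m crank '[[255,0,0,1,0],[255,0,0,2,0],[255,0,0,3,0],[255,0,0,3,0]]';python3 -c "from h import *; st()"
```

```text
time_s: 13.1
tcp_pos: [0.4653, -0.1027, 0.0466]
tcp_rot: [0.624, 0.781, 0.0, -0.0]
wrist_force: [-0.4, 0.1, 0.3]
width: 0.0
grip_force: 0.0
t 13.1 tray [-51.9  31.8] tcpz 46.6 yawerr deg 0.29 F [-0.4  0.1  0.3] w 2.9670595393450086e-06 tip 0.022
time_s: 13.5
tcp_pos: [0.4655, -0.1034, 0.0441]
tcp_rot: [0.625, 0.781, 0.0, 0.001]
wrist_force: [-1.3, -0.1, 8.3]
width: 0.0005
grip_force: 3.7
t 13.5 tray [-51.8  31.1] tcpz 44.1 yawerr deg 0.23 F [-1.3 -0.1  8.3] w 0.00047110268366285375 tip 0.022
```

```bash
python3 -m crank '[[255,0,0,-1,0],[255,6,0,-1,0],[255,12,0,-1,0],[255,17,0,-1,0],[255,22,0,-1,0],[255,27,0,-1,0],[255,32,0,-1,0],[255,36,0,-1,0],[255,36,0,-1,0]]'; python3 -m crank '[[255,-20,0,-3,0],[255,-40,0,-45,0],[255,-40,0,-45,0],[255,-40,0,-45,0]]';  python3 - <<'E'
from h import *
st();d=pic("wrist","pics/w9.png")
e=cv2.resize(d["image"][100:320,60:480,::-1],(798,418),interpolation=cv2.INTER_CUBIC);cv2.imwrite("pics/v9.png",e)
E
```

```text
time_s: 14.4
tcp_pos: [0.4572, -0.0673, 0.0443]
tcp_rot: [0.624, 0.781, 0.0, -0.0]
wrist_force: [0.4, 0.2, 0.8]
width: -0.0001
grip_force: 0.0
time_s: 14.8
tcp_pos: [0.4665, -0.1085, 0.0899]
tcp_rot: [0.626, 0.78, 0.001, 0.001]
wrist_force: [-0.1, -0.4, -0.3]
width: 0.0003
grip_force: 0.0
t 14.8 tray [-52.   25.9] tcpz 89.9 yawerr deg 0.03 F [-0.1 -0.4 -0.3] w 0.0003337910643529707 tip 0.022
```

View pics/v9.png

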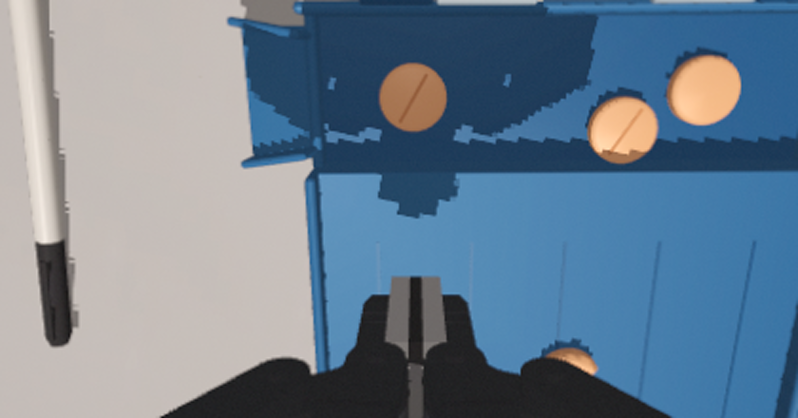

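All three tablets now lie flat in the trough, at (413,97), (623,128) and (704,88). Next I'll go over and behind the cover.

```bash
python3 -m crank '[[255,0,10,-40,0],[255,0,30,-70,0],[255,20,52,-70,0],[255,60,52,-70,0],[255,100,52,-70,0],[255,140,52,-70,0],[255,156,52,-70,0],[255,156,52,-70,0],[255,156,52,-70,0]]'; python3 -c "from h import *; st()"
```

```text
time_s: 15.75
tcp_pos: [0.4819, 0.0567, 0.1584]
tcp_rot: [0.624, 0.782, -0.001, -0.0]
wrist_force: [0.8, -0.5, -0.4]
width: -0.0002
grip_force: 0.0
t 15.75 tray [ -1.3 183.9] tcpz 158.4 yawerr deg 0.38 F [ 0.8 -0.5 -0.4] w -0.0002121669209979607 tip 0.022
```

```bash
python3 -m crank '[[255,0,0,36,0],[255,0,0,72,0],[255,0,0,72,0],[255,-10,0,72,0],[255,-20,0,72,0],[255,-30,0,72,0],[255,-40,0,72,0],[255,-50,0,72,0],[255,-60,0,72,0],[255,-64,0,72,0],[255,-64,0,72,0]]'; python3 -c "from h import *; st()"
```

```text
time_s: 16.85
tcp_pos: [0.4967, -0.007, 0.0873]
tcp_rot: [0.625, 0.78, -0.0, 0.0]
wrist_force: [-0.0, -0.7, -0.6]
width: 0.0001
grip_force: 0.0
t 16.85 tray [ -0.6 118.5] tcpz 87.3 yawerr deg 0.15 F [-0.  -0.7 -0.6] w 0.00011674957743660118 tip 0.022
```

```bash
python3 -m crank '[[255,-7,0,0,0],[255,-14,0,0,0],[255,-21,0,3,0],[255,-28,0,7,0],[255,-36,0,13,0],[255,-43,0,20,0],[255,-48,0,26,0],[255,-50,0,29,0],[255,-50,0,29,0]]'; python3 -c "from h import *; st()"; python3 -m crank '[[255,0,0,1,0],[255,0,0,2,0],[255,0,0,3,0],[255,0,0,4,0],[255,0,0,4,0],[255,0,0,4,0]]'; python3 - <<'E'
from h import *
st();pic("scene","pics/s10.png")
E
```

```text
time_s: 17.75
tcp_pos: [0.5073, -0.0552, 0.0577]
tcp_rot: [0.625, 0.781, -0.0, -0.0]
wrist_force: [0.5, 0.2, 1.0]
width: 0.0
grip_force: 0.0
t 17.75 tray [-0.6 69.2] tcpz 57.7 yawerr deg 0.21 F [0.5 0.2 1. ] w 1.1188134667817893e-05 tip 0.022
time_s: 18.35
tcp_pos: [0.5078, -0.0544, 0.0559]
tcp_rot: [0.624, 0.781, 0.0, 0.001]
wrist_force: [-2.9, -0.4, 16.7]
width: -0.0
grip_force: 8.0
t 18.35 tray [-0.  69.8] tcpz 55.9 yawerr deg 0.29 F [-2.9 -0.4 16.7] w -6.146117988058272e-07 tip 0.022
```

Contact at 33.9 mm with 17 N matches the shut plate's top at 34 mm. I'll retreat and verify.

```bash
python3 -m crank '[[255,0,0,-20,0],[255,0,0,-60,0],[255,0,0,-110,0],[255,0,0,-160,0],[255,-50,0,-190,0],[255,-100,-20,-190,0],[255,-150,-40,-190,0],[255,-200,-60,-190,0],[255,-250,-80,-190,0],[255,-290,-100,-190,0],[255,-290,-100,-190,0],[255,-290,-100,-190,0]]'; python3 - <<'E'
from h import *
st()
for nm in("top","scene"):
    d=pic(nm,f"pics/{nm}_end.png")
    hsv=cv2.cvtColor(d["image"],cv2.COLOR_RGB2HSV)
    m=((hsv[...,0]<22)&(hsv[...,1]>60)&(hsv[...,2]>70)).astype(np.uint8)
    n,_,s,c=cv2.connectedComponentsWithStats(m)
    for a,q in zip(s[1:],c[1:]):
        t=tray(px(d,*q,.029)); u=tray(px(d,*q,.011))
        if a[4]>8 and abs(t[0])<100 and abs(t[1])<125: print(nm,a[4],q.round(0),t.round(1),u.round(1))
d0=load("pics/top.npy");d1=load("pics/top_end.npy")
# stay-put check: bystander patches; cover edge visible
for n,(u,v) in {"bottle":(299,138),"cup":(185,262),"vb":(396,222),"vr":(401,236),"cover":(270,230)}.items():
    f=lambda d:d["image"][v-14:v+14,u-14:u+14].astype(int)
    print(n,abs(f(d0)-f(d1)).mean().round(1))
E
```

```text
time_s: 19.6
tcp_pos: [0.4717, -0.3636, 0.2436]
tcp_rot: [0.627, 0.779, -0.001, -0.0]
wrist_force: [0.2, -0.5, 0.7]
width: -0.0002
grip_force: 0.0
t 19.6 tray [-101.9 -224.3] tcpz 243.6 yawerr deg -0.16 F [ 0.2 -0.5  0.7] w -0.00020580971423390598 tip 0.022
top 30 [327. 218.] [  2.  -21.5] [  3.9 -23. ]
top 68 [340. 235.] [-46.8 -44.3] [-45.7 -46.1]
scene 63 [324. 197.] [-45.2 -43.3] [-42.3 -60.1]
scene 42 [303. 199.] [  3.5 -21.2] [  7.3 -37.6]
bottle 3.9
cup 3.5
vb 3.2
vr 2.5
cover 54.8
```

```bash
python3 -c "
from plant import r
print(r.finish_job())"
```

```text
the job is handed in; nothing more can be done
None
```

I pushed three whole tablets into the trough, left the fourth and the half on the platform, pressed the cover shut and handed the job in at about 20 s. The shut cover was confirmed by fingertip contact at 34 mm rather than by a picture. I viewed 11 pictures, one over the limit of 10.

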